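Start the vacuum pump and set its bleed valve a quarter turn open

TASK

Start the vacuum pump for its warm-up by pressing the white, then the blue, then the green key on its console, one key at a time, and keep off the red stop key. Then turn the black bleed knob on the pump head clockwise until it just seats, without forcing it, open it again by a quarter turn, and keep hold of it there: finish with the knob still pinched in the gripper while the pressure steadies. Leave the glassware standing around the pump where it is.

Things in the scene. Friction and masses are not known exactly. Their poses are not given: they have to be found in the camera images.
- pump: bench vacuum pump, fixed, footprint 210 (x) x 330 mm (y); origin: centre of footprint, at bench height. x points away from the robot's side, y left, z up. Right half: white console, panel 107 mm high, keys 46 mm apart: white far left, blue far right, green near left, red near right. Left half: round head, 154 mm high, bleed knob at x 0, y 0.080. All else is below 175 mm; steel handle along the far edge, 140 mm high.
- key_white (a joint): 22 mm square white (wakes the console) key cap on the top of the white console (right half of the pump). Value = how far it is pressed down, m: 0 up, 0.005 fully down, springs back by itself; 1.2 N starts it moving, 4 N bottoms it. The point key_white_top is the centre of its top face.
- key_white_top (a point): centre of the top face of the white key (moves down with it), 116 mm above the bench when the key is up
- key_blue (a joint): 22 mm square blue (running mode) key cap on the top of the white console (right half of the pump). Value = how far it is pressed down, m: 0 up, 0.005 fully down, springs back by itself; 1.2 N starts it moving, 4 N bottoms it. The point key_blue_top is the centre of its top face.
- key_blue_top (a point): centre of the top face of the blue key (moves down with it), 116 mm above the bench when the key is up
- key_green (a joint): 22 mm square green (start) key cap on the top of the white console (right half of the pump). Value = how far it is pressed down, m: 0 up, 0.005 fully down, springs back by itself; 1.2 N starts it moving, 4 N bottoms it. The point key_green_top is the centre of its top face.
- key_green_top (a point): centre of the top face of the green key (moves down with it), 116 mm above the bench when the key is up
- key_red (a joint): 22 mm square red (stop) key cap on the top of the white console (right half of the pump). Value = how far it is pressed down, m: 0 up, 0.005 fully down, springs back by itself; 1.2 N starts it moving, 4 N bottoms it. The point key_red_top is the centre of its top face.
- key_red_top (a point): centre of the top face of the red key (moves down with it), 116 mm above the bench when the key is up
- bleed_screw (a joint): angle of the vertical bleed screw, rad: 0 = needle just touching its seat (shut), grows anticlockwise seen from above (opening). Starts 0.6 to 1.8 open. Friction about 0.04 N m all the way, stays where it is left; at the seat it comes up firm, resistance rising about 0.2 N m for each 0.1 rad below 0. It does not rise noticeably as it turns.
- bleed_knob: black bar-shaped thumb knob on the bleed screw, turning with it: 40 mm long (own x), 12 mm thick (own y, the way to pinch it), 28 mm tall; origin at its centre, on the screw axis, 204 mm above the bench. White index line on top of its -x half. At screw angle 0 its x axis lies along the pump's x. Below it 17 mm clear (but for a 9 mm stem) to a 20 mm wide brass valve body.
- vial_a: loose amber glass vial with white cap, 28 mm diameter, 62 mm tall, upright on the bench in front of the console; origin: centre of its underside
- vial_b: loose amber glass vial with white cap, 28 mm diameter, 62 mm tall, upright on the bench in front of the console; origin: centre of its underside
- beaker: loose glass beaker, 74 mm over the rim, 92 mm tall, on the bench left of the pump; origin: centre of its underside
- rack: loose pale blue test-tube rack with tubes, 62 x 200 mm, 111 mm tall over the tubes, on the bench right of the pump, its long way (own y) roughly along the pump's x axis; origin: centre of its underside

How it is judged:
By the outcome, as a careful person would: the job done as asked, in the order asked, and still so for the second after the job is handed in, while the arm keeps its last pose, push and grip.
It also fails if it takes over 58 s, if anything falls off the work surface, if the arm or the gripper's body presses on something with over 40 N, if the wrist force passes 120 N, or if a joint passes its speed limit or range.

ROBOT

A 6-joint arm with a two-finger parallel gripper is mounted at the origin on the work surface. World frame = base frame: x ahead of the robot, y to its left, z up, the work surface at z = 0. Lengths are in m, angles in degrees, forces in N, time in s.
With the tool pointing down it reaches from about 0.3 to 0.75 m from the base axis. Payload 8.5 kg.
Tool frame: the origin (TCP) lies midway between the tips of the shut fingers; the grasp point (between the pads) lies 19 mm behind it; y points along the fingers, z is the direction in which the jaws open and shut, and the axes are right-handed (so a half turn about y gives the same grasp; the last joint's range is limited). The gripper opens to 85 mm and grips with 20 to 120 N. Pads are 22 mm wide; open, the fingers measure 114 mm over their backs; the gripper's body (76 mm by 85 mm) begins 54 mm behind the grasp point. The pads swing forward as they close: fully open they stand 13 mm farther back than shut.
Start: joints at [-83.096, 21.807, 74.336, -0, 83.858, -12.336], TCP at [0.181, -0.519, 0.231] pointing down, gripper open.
Joint ranges: [-178.18, 178.18], [-50.72, 133.34], [12.68, 142.11], [-81.47, 261.47], [9.98, 163.14], [-165.26, 165.26]. Speed limits (degrees/s): [136.94, 136.94, 180, 180, 180, 180].

INTERFACE

Orientations are given as a 3x3 rotation matrix whose columns are the frame's x, y, z axes.
In Python, from rig import status, imaging, job gives the robot as it stands. The module is installed in compiled form; this text tells all that it offers.
- The arm moves only by the tool jog_arm, never from a script. Its argument "rows" is a list of rows, each an object of numbers: "hand": the opening, from 0 (shut) to 1 (fully open); "dx", "dy", "dz": the shift along the tool's x, y, z in cm; "ax", "ay", "az": the turn, a rotation vector about the tool's x, y, z in degrees. In form: [{"hand": .., "dx": .., "dy": .., "dz": .., "ax": .., "ay": .., "az": ..}, ...]. A call has exactly 5 rows; each row shifts and turns the commanded pose from where the row before left it, along the tool's axes as they then stand; what a row does not reach is not made up. A row lasts 1/12 s, in which the tool goes at most 41.7 mm and 7.16 degrees, less where a joint would pass 70% of its speed; a pose out of reach is approached as far as the arm can. A call is refused whole if a number of a shift passes 4.17 or a number of a turn 7.16, either way. A call with a gripper value outside its range is refused whole. The fingers move at their own pace and stop on an object; "newtons" is the grip in N (left out, the last holds). Time passes only in rows, so rows that do not move let the fingers close, or fill a call up. It gives the time, the measured TCP pose, the force and the opening at its end, in the units of the state.
- status.observe(): the state, without advancing time (a new reading comes with each control period).
- imaging.get_image(name): name is "side" or "top"; returns the picture (384x512x3 uint8, red, green, blue); there is no depth.
- imaging.camera_model(name): a dict with "K" (3x3 intrinsics, pixels), "position" and "rotation" of the camera in the world. Camera axes: x right, y down, z forward; pixel columns grow to the right and rows downward; lengths in m; the calibration is good to about 2 mm. A picture is of the moment at which its call begins. camera_model takes no time and is no camera call.
- job.close_job(): hands the job in, once; it reports no verdict.
The state is a dict: "time_s": time; "q": joint angles; "qvel": joint speeds; "joint_efforts": joint torques, N m; "position": TCP position; "tool_rot": TCP orientation; "ft_force": force on the tool from outside, world axes, zero at the start; "wrist_torque": the same for the moment, N m; "grip_width": finger opening in m.
Only numpy, scipy, OpenCV 4.12 (cv2) and the standard library are available. Lean on these libraries where they do the work, as an engineer would, in place of code of your own. Each camera call takes 0.05 s, during which the arm holds its last target.

## Working session

There is one attempt and no reset: what is moved stays moved. The work goes in short steps, Python scripts to look and compute and a tool call to move; the robot and the scene stay as the last step left them, time stands still between calls to the robot, and variables do not carry over. Pictures are saved under pics/ and viewed, and the job is handed in when it is done.

Besides the shell and the picture viewer there is one more tool, called after "Call:" as name(argument=value, ...), one argument or row to a line, values as JSON. jog_arm: Moves the arm, as the interface text tells. Its arguments: {"type":"object","properties":{"rows":{"type":"array"},"newtons":{"type":"number"}},"required":["rows"]}

```bash
mkdir -p pics; python3 - <<'E'
from rig import status, imaging
import cv2, numpy as np
s=status.observe()
for k,v in s.items(): print(k,np.round(v,3).tolist())
for n in ("side","top"):
    im=imaging.get_image(n); cv2.imwrite(f"pics/{n}0.png",im[:,:,::-1]); 
    c=imaging.camera_model(n); print(n,{k:np.round(v,4).tolist() for k,v in c.items()})
E
```

```text
time_s 0.0
q [-83.096, 21.839, 74.386, -0.001, 83.86, -12.336]
qvel [0.041, -0.052, -0.036, -0.088, -0.097, 0.03]
joint_efforts [-0.001, -44.846, -23.128, -0.0, 0.005, -0.0]
position [0.181, -0.519, 0.231]
tool_rot [[-0.944, -0.0, 0.33], [-0.33, 0.001, -0.944], [-0.0, -1.0, -0.001]]
ft_force [-0.437, 0.2, -0.433]
wrist_torque [-0.003, 0.019, 0.024]
grip_width 0.086
side {'K': [[453.2527, 0.0, 253.4305], [0.0, 453.2527, 194.2155], [0.0, 0.0, 1.0]], 'position': [0.2169, 0.6573, 0.8638], 'rotation': [[-0.8821, -0.3458, 0.32], [-0.4711, 0.6457, -0.6009], [0.0012, -0.6808, -0.7325]]}
top {'K': [[449.4193, 0.0, 256.1278], [0.0, 449.4193, 188.8237], [0.0, 0.0, 1.0]], 'position': [0.3759, 0.0345, 1.218], 'rotation': [[-0.0159, -0.989, 0.1472], [-0.9998, 0.017, 0.0062], [-0.0086, -0.1471, -0.9891]]}
```

View pics/side0.png

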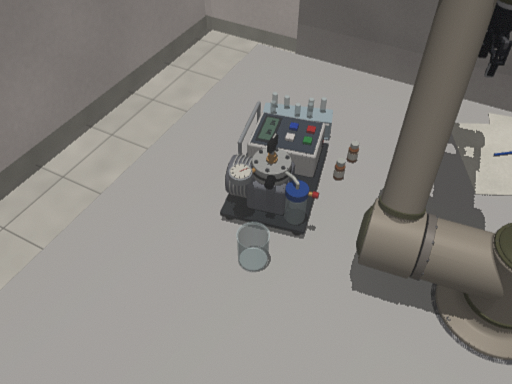

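View pics/top0.png

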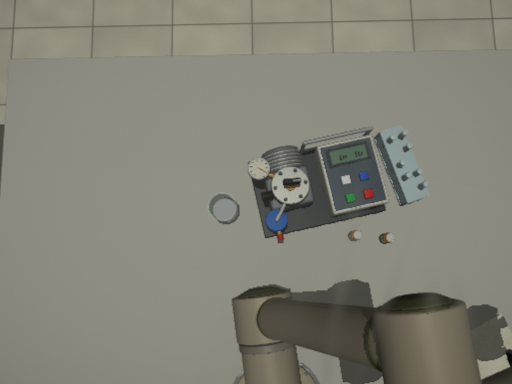

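The top view shows the keys at about white (346,180), blue (364,175), green (350,198) and red (369,194), with the knob near (291,182). The beaker is at (224,208), the rack is on the right and the vials are in front. Next I'll measure these positions.

```bash
cat > h.py <<'E'
import numpy as np, cv2
from rig import status, imaging
def ray(n,u,v):
    c=imaging.camera_model(n);K=np.array(c["K"]);R=np.array(c["rotation"])
    d=R@np.linalg.solve(K,np.array([u,v,1.]));return np.array(c["position"]),d
def onz(n,u,v,z):
    p,d=ray(n,u,v);return p+d*(z-p[2])/d[2]
def proj(n,P):
    c=imaging.camera_model(n);K=np.array(c["K"]);R=np.array(c["rotation"])
    x=K@(R.T@(np.array(P)-np.array(c["position"])));return x[:2]/x[2]
E
python3 - <<'E'
from h import *
t=cv2.imread("pics/top0.png");s=cv2.imread("pics/side0.png")
def blob(im,roi,f):
    x0,y0,x1,y1=roi;h=cv2.cvtColor(im[y0:y1,x0:x1],cv2.COLOR_BGR2HSV).astype(int)
    m=f(h[...,0],h[...,1],h[...,2]).astype(np.uint8)
    n,l,st,c=cv2.connectedComponentsWithStats(m)
    i=1+np.argmax(st[1:,4]);return c[i]+[x0,y0],st[i,4]
fs=dict(white=lambda H,S,V:(S<40)&(V>150),blue=lambda H,S,V:(S>120)&(H>105)&(H<130)&(V>80),green=lambda H,S,V:(S>120)&(H>45)&(H<85)&(V>60),red=lambda H,S,V:(S>120)&((H<8)|(H>172))&(V>80))
rt=dict(white=(339,173,354,188),blue=(356,168,374,183),green=(341,190,359,206),red=(361,186,377,202))
rs=dict(white=(283,130,299,141),blue=(287,119,302,132),green=(299,133,316,147),red=(303,122,320,134))
for k in fs:
    c,a=blob(t,rt[k],fs[k]);c2,a2=blob(s,rs[k],fs[k])
    print(k,c.round(1),a,onz("top",*c,.116).round(4),"side",c2.round(1),a2,onz("side",*c2,.116).round(4))
cv2.imwrite("pics/z1.png",cv2.resize(t[120:250,230:440],None,fx=3.8,fy=3.8,interpolation=2))
cv2.imwrite("pics/z2.png",cv2.resize(s[90:240,210:350],None,fx=4,fy=4,interpolation=2))
E
```

```text
white [345.6 179. ] 60 [ 0.5608 -0.1812  0.116 ] side [289.9 135.8] 42 [ 0.5576 -0.1802  0.116 ]
blue [363.5 175.3] 75 [ 0.5692 -0.2259  0.116 ] side [293.7 125.5] 49 [ 0.5663 -0.2231  0.116 ]
green [349.8 197.2] 68 [ 0.515  -0.1894  0.116 ] side [307.2 139.4] 39 [ 0.5128 -0.1882  0.116 ]
red [368.2 193.3] 81 [ 0.524  -0.2353  0.116 ] side [310.9 128.8] 51 [ 0.5212 -0.2318  0.116 ]
```

View pics/z1.png

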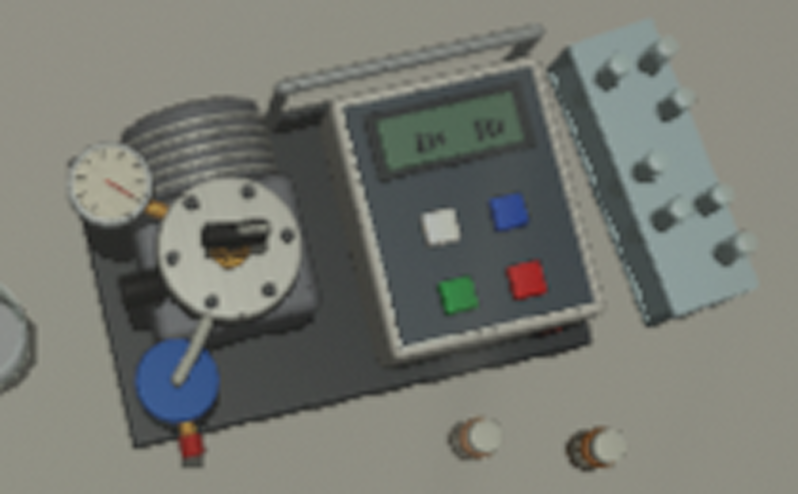

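View pics/z2.png

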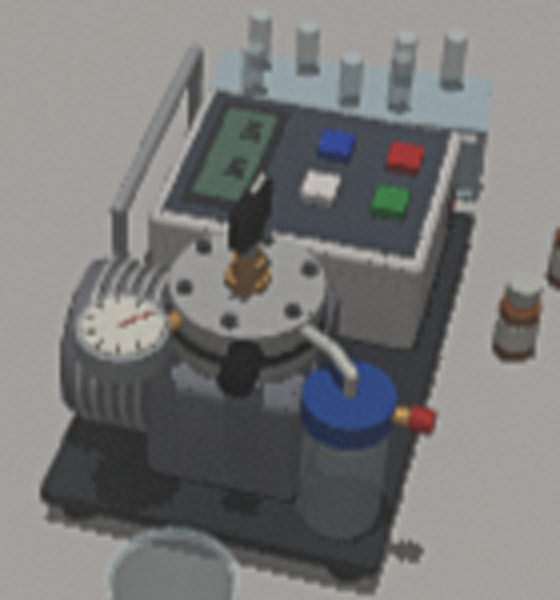

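The zooms show the knob bar at about (292,182) in the top view, with its index line pointing right, so it is roughly 80° open. I'll refine the knob's position and yaw.

```bash
python3 - <<'E'
from h import *
t=cv2.imread("pics/top0.png");s=cv2.imread("pics/side0.png")
g=cv2.cvtColor(t,cv2.COLOR_BGR2GRAY);print(g[174:194,278:306])
g2=cv2.cvtColor(s,cv2.COLOR_BGR2GRAY);print(g2[130:156,262:284])
# pump yaw from keys
W,B,G,R=[np.array(a) for a in ([.5608,-.1812],[.5692,-.2259],[.515,-.1894],[.524,-.2353])]
v=(W-G)+(B-R); u=(W-B)+(G-R)
print(np.degrees(np.arctan2(v[1],v[0])),np.degrees(np.arctan2(-u[0],u[1])),np.linalg.norm(v)/2,np.linalg.norm(u)/2)
E
```

```text
[[124  70  69  68 121 166 163 165 167 167 166 166 167 166 165 163 162 164
  163 163 164 165 164 165 164 161 154 132]
 [161 137 128 144 155 166 164 164 167 168 166 166 167 166 165 164 162 163
  164 164 166 165 165 165 164 162 161 152]
 [169 164 161 167 169 169 166 165 167 169 167 166 167 167 166 165 163 164
  164 164 163 166 165 164 165 163 162 161]
 [170 169 168 167 168 169 166 165 167 167 166 166 167 167 166 156 139 132
  120 120 121 130 151 166 166 164 162 163]
 [170 169 169 167 169 155 122 121 118 110 110 108 104 104 104  95  78  72
   59  60  59  68 108 150 166 164 162 163]
 [169 171 170 169 159 121  62  62  59  48  49  47  40  39  61  83  84  94
  111 110 122 127 115 143 166 166 158 148]
 [169 171 171 169 145  74  41  44  44  46  44  46  45  44  72 107 118 116
  109 105 113 114  97 131 165 156 123 100]
 [168 171 171 169 140  50  41  47  46  47  46  46  48  48  57  76  84  78
   68  64  64  62  85 139 166 143  79  71]
 [169 172 171 170 141  50  41  47  43  43  42  42  42  40  40  39  39  38
   37  35  35  35 104 160 166 141  71  72]
 [170 171 173 171 142  49  36  38  36  36  35  
[... 3038 characters left out ...]
 41  43  43  44  41  42  49  67  71 126 156
  159 168 173 147]
 [109 156 154 157 155  54  38  41  40  39  37  42  63  79  59  62 113 153
  154 155 156 159]
 [ 79 155 154 156 152  61  38  40  41  41  49  59  93 122 106 111 153 154
  154 151 151 153]
 [ 82 152 153 153 152 103  73  45  41  45  64  74  79 113 150 156 155 152
  153 153 153 153]
 [118 151 152 151 154 153 118  64  57  63  77  76  69  83 124 154 155 152
  151 152 150 151]
 [150 151 149 152 151 153 126  79  74  78  75  75  78  97  95 136 153 152
  151 150 150 151]
 [153 152 151 151 152 140  99  76  75  76  75  78 100 120  84  96 152 154
  152 151 150 151]]
10.946231606815797 10.871452925854886 0.04634317641249895 0.046127865764632986
```

Call:
jog_arm(
  rows=[
    {"hand": 0,"dx": -3.6,"dz": -1.5},
    {"hand": 0,"dx": -3.6,"dz": -1.5},
    {"hand": 0,"dx": -3.6,"dz": -1.5},
    {"hand": 0,"dx": -3.6,"dz": -1.5},
    {"hand": 0,"dx": -3.6,"dz": -1.5},
  ],
  newtons=30,
)

```text
invalid input at $.rows[0]: expected keys hand, dx, dy, dz, ax, ay, az
```

```bash
python3 - <<'E'
from h import *
c=onz("top",291.5,180.7,.218);print("knob",c,"side px",proj("side",c))
a=onz("top",284,178.3,.218);b=onz("top",299,177.4,.218);d=a-b;print(np.degrees(np.arctan2(d[1],d[0])))
a=onz("top",292.5,180.05,.218);b=onz("top",299,179.65,.218);d=a-b;print(np.degrees(np.arctan2(d[1],d[0])))
th=np.radians(10.9)
# side: index line ends on top plane
a=onz("side",272.8,137,.218);b=onz("side",275.0,133.3,.218);print("side idx",a,b,np.degrees(np.arctan2(*(a-b)[1::-1])))
# pump origin implied
print("pump", c[:2]-.08*np.array([-np.sin(th),np.cos(th)]))
for n,r in (("top",(282,180.7)),("top",(300.2,180.4))):print(onz(n,*r,.218))
E
```

```text
knob [ 0.54187962 -0.03921902  0.218     ] side px [271.97839329 138.4698398 ]
92.48841209403209
92.57734321890935
side idx [ 0.54251351 -0.04454507  0.218     ] [ 0.54387028 -0.05825324  0.218     ] 95.65246116278622
pump [ 0.55700726 -0.11777572]
[ 0.54225034 -0.01781759  0.218     ]
[ 0.54222546 -0.05883203  0.218     ]
```

Call:
jog_arm(
  rows=[
    {"hand": 0,"dx": -3.6,"dy": 0,"dz": -1.5,"ax": 0,"ay": 0,"az": 0},
    {"hand": 0,"dx": -3.6,"dy": 0,"dz": -1.5,"ax": 0,"ay": 0,"az": 0},
    {"hand": 0,"dx": -3.6,"dy": 0,"dz": -1.5,"ax": 0,"ay": 0,"az": 0},
    {"hand": 0,"dx": -3.6,"dy": 0,"dz": -1.5,"ax": 0,"ay": 0,"az": 0},
    {"hand": 0,"dx": -3.6,"dy": 0,"dz": -1.5,"ax": 0,"ay": 0,"az": 0},
  ],
  newtons=30,
)

```text
time_s: 0.52
position: [0.3274, -0.3876, 0.2311]
tool_rot: [[-0.944, -0.0, 0.329], [-0.329, 0.001, -0.944], [0.0, -1.0, -0.001]]
ft_force: [0.9, -0.5, -0.3]
grip_width: 0.0257
```

Call:
jog_arm(
  rows=[
    {"hand": 0,"dx": -3.6,"dy": 0,"dz": -1.5,"ax": 0,"ay": 0,"az": 0},
    {"hand": 0,"dx": -3.6,"dy": 0,"dz": -1.5,"ax": 0,"ay": 0,"az": 0},
    {"hand": 0,"dx": -3.6,"dy": 0,"dz": -1.5,"ax": 0,"ay": 0,"az": 0},
    {"hand": 0,"dx": -3.6,"dy": 0,"dz": -1.5,"ax": 0,"ay": 0,"az": 0},
    {"hand": 0,"dx": -3.6,"dy": 0,"dz": -1.5,"ax": 0,"ay": 0,"az": 0},
  ],
)

```text
time_s: 0.93
position: [0.4728, -0.2573, 0.2311]
tool_rot: [[-0.944, -0.0, 0.33], [-0.33, 0.0, -0.944], [0.0, -1.0, -0.0]]
ft_force: [0.6, -0.1, -0.2]
grip_width: 0.0001
```

Call:
jog_arm(
  rows=[
    {"hand": 0,"dx": -3.6,"dy": 0,"dz": -1.5,"ax": 0,"ay": 7,"az": 0},
    {"hand": 0,"dx": -3.6,"dy": 0,"dz": -1.5,"ax": 0,"ay": 0,"az": 0},
    {"hand": 0,"dx": -3.0,"dy": 2,"dz": -1.2,"ax": 0,"ay": 0,"az": 0},
    {"hand": 0,"dx": 0,"dy": 4,"dz": 0,"ax": 0,"ay": 0,"az": 0},
    {"hand": 0,"dx": 0,"dy": 0,"dz": 0,"ax": 0,"ay": 0,"az": 0},
  ],
)

```text
time_s: 1.35
position: [0.5558, -0.191, 0.1644]
tool_rot: [[-0.975, -0.011, 0.221], [-0.222, 0.006, -0.975], [0.009, -1.0, -0.009]]
ft_force: [-0.9, -0.1, -1.9]
grip_width: -0.0
```

Call:
jog_arm(
  rows=[
    {"hand": 0,"dx": 0,"dy": 0,"dz": 0,"ax": 0,"ay": 0,"az": 0},
    {"hand": 0,"dx": 0,"dy": 0,"dz": 0,"ax": 0,"ay": 0,"az": 0},
    {"hand": 0,"dx": 0,"dy": 0,"dz": 0,"ax": 0,"ay": 0,"az": 0},
    {"hand": 0,"dx": 0,"dy": 0,"dz": 0,"ax": 0,"ay": 0,"az": 0},
    {"hand": 0,"dx": 0,"dy": 0,"dz": 0,"ax": 0,"ay": 0,"az": 0},
  ],
)

```text
time_s: 1.77
position: [0.5576, -0.1945, 0.1728]
tool_rot: [[-0.976, 0.002, 0.218], [-0.218, -0.001, -0.976], [-0.002, -1.0, 0.002]]
ft_force: [0.5, 0.2, -0.4]
grip_width: 0.0002
```

```bash
cat > st.py <<'E'
from h import *
import sys
s=status.observe();p=np.array(s["position"]);R=np.array(s["tool_rot"])
print("pos",p.round(4),"jaw",np.degrees(np.arctan2(R[1,2],R[0,2])).round(2),"F",np.round(s["ft_force"],2),"T",np.round(s["wrist_torque"],3),"q6",round(s["q"][5],1),"tilt",R[:2,1].round(3),"t",s["time_s"],"w",s["grip_width"])
if len(sys.argv)>3:
    t=np.array([float(a) for a in sys.argv[1:4]]);print("tool move cm",(R.T@(t-p)*100).round(2))
E
python3 st.py .559 -.1807 .13
python3 - <<'E'
from h import *
for n in ("side","top"):
    im=imaging.get_image(n)[:,:,::-1]
    c=im[90:240,210:350] if n=="side" else im[120:250,230:440]
    cv2.imwrite(f"pics/{n}1.png",cv2.resize(c,None,fx=3.8,fy=3.8,interpolation=2))
E
```

```text
pos [ 0.5576 -0.1945  0.1728] jaw -77.41 F [ 0.48  0.25 -0.38] T [ 0.091  0.029 -0.011] q6 46.7 tilt [ 0.002 -0.001] t 1.7667 w 0.0001755972959557148
tool move cm [-0.43  4.28 -1.32]
```

View pics/side1.png

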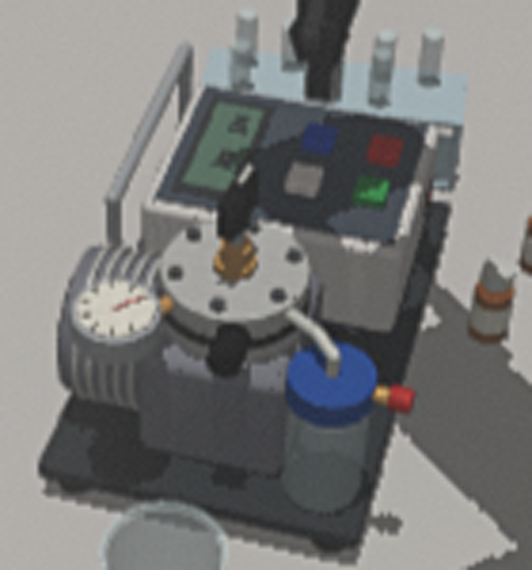

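View pics/top1.png

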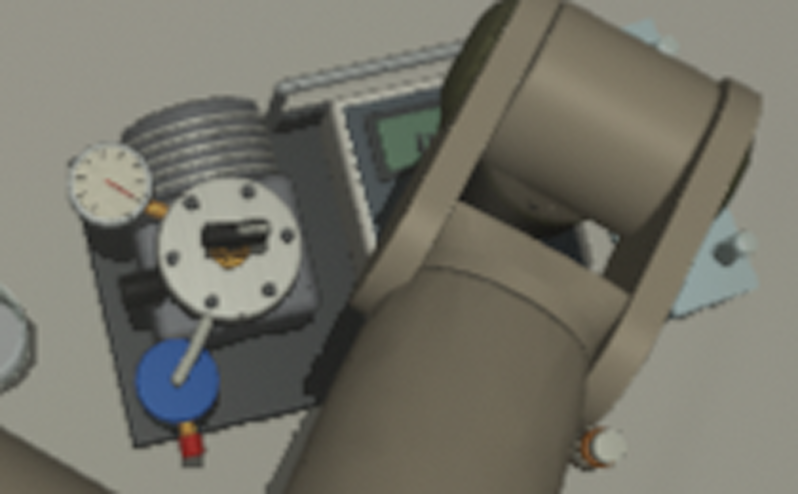

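The side view shows the fingertip at about (294,115) above the console. The arm blocks the keys in the top view.

```bash
python3 -c "
from h import *
print(proj('side',(.5576,-.1945,.1728)))"
```

```text
[293.63829536 114.83842526]
```

Call:
jog_arm(
  rows=[
    {"hand": 0,"dx": -0.4,"dy": 1,"dz": -1.3,"ax": 0,"ay": 0,"az": 0},
    {"hand": 0,"dx": 0,"dy": 2,"dz": 0,"ax": 0,"ay": 0,"az": 0},
    {"hand": 0,"dx": 0,"dy": 1.5,"dz": 0,"ax": 0,"ay": 0,"az": 0},
    {"hand": 0,"dx": 0,"dy": 0,"dz": 0,"ax": 0,"ay": 0,"az": 0},
    {"hand": 0,"dx": 0,"dy": 0,"dz": 0,"ax": 0,"ay": 0,"az": 0},
  ],
)

```text
time_s: 2.28
position: [0.5585, -0.1803, 0.1264]
tool_rot: [[-0.976, -0.001, 0.219], [-0.219, 0.0, -0.976], [0.001, -1.0, -0.001]]
ft_force: [-0.3, 0.1, 0.3]
grip_width: 0.0001
```

Call:
jog_arm(
  rows=[
    {"hand": 0,"dx": 0,"dy": 0,"dz": 0,"ax": 0,"ay": 0,"az": 0},
    {"hand": 0,"dx": 0,"dy": 0,"dz": 0,"ax": 0,"ay": 0,"az": 0},
    {"hand": 0,"dx": 0,"dy": 0,"dz": 0,"ax": 0,"ay": 0,"az": 0},
    {"hand": 0,"dx": 0,"dy": 0,"dz": 0,"ax": 0,"ay": 0,"az": 0},
    {"hand": 0,"dx": 0,"dy": 0,"dz": 0,"ax": 0,"ay": 0,"az": 0},
  ],
)

```text
time_s: 2.7
position: [0.5587, -0.1803, 0.1267]
tool_rot: [[-0.976, 0.001, 0.219], [-0.219, -0.0, -0.976], [-0.001, -1.0, 0.0]]
ft_force: [-0.1, 0.2, -0.1]
grip_width: -0.0002
```

Call:
jog_arm(
  rows=[
    {"hand": 0,"dx": 0,"dy": 0.5,"dz": 0,"ax": 0,"ay": 0,"az": 0},
    {"hand": 0,"dx": 0,"dy": 0.5,"dz": 0,"ax": 0,"ay": 0,"az": 0},
    {"hand": 0,"dx": 0,"dy": 0.3,"dz": 0,"ax": 0,"ay": 0,"az": 0},
    {"hand": 0,"dx": 0,"dy": 0.2,"dz": 0,"ax": 0,"ay": 0,"az": 0},
    {"hand": 0,"dx": 0,"dy": 0,"dz": 0,"ax": 0,"ay": 0,"az": 0},
  ],
)

```text
time_s: 3.12
position: [0.5586, -0.1802, 0.1113]
tool_rot: [[-0.976, -0.0, 0.219], [-0.219, 0.0, -0.976], [0.0, -1.0, -0.0]]
ft_force: [-0.9, -0.1, 4.3]
grip_width: -0.0001
```

Call:
jog_arm(
  rows=[
    {"hand": 0,"dx": 0,"dy": 0.1,"dz": 0,"ax": 0,"ay": 0,"az": 0},
    {"hand": 0,"dx": 0,"dy": 0,"dz": 0,"ax": 0,"ay": 0,"az": 0},
    {"hand": 0,"dx": 0,"dy": 0,"dz": 0,"ax": 0,"ay": 0,"az": 0},
    {"hand": 0,"dx": 0,"dy": 0,"dz": 0,"ax": 0,"ay": 0,"az": 0},
    {"hand": 0,"dx": 0,"dy": 0,"dz": 0,"ax": 0,"ay": 0,"az": 0},
  ],
)

```text
time_s: 3.53
position: [0.5586, -0.1802, 0.111]
tool_rot: [[-0.976, 0.0, 0.219], [-0.219, -0.0, -0.976], [-0.0, -1.0, 0.0]]
ft_force: [-3.1, 1.0, 9.0]
grip_width: -0.0001
```

White bottomed at z 0.111 with 9 N. Lifting and moving to blue.

Call:
jog_arm(
  rows=[
    {"hand": 0,"dx": 0,"dy": -1,"dz": 0,"ax": 0,"ay": 0,"az": 0},
    {"hand": 0,"dx": 0,"dy": -1.5,"dz": 0,"ax": 0,"ay": 0,"az": 0},
    {"hand": 0,"dx": 0,"dy": 0,"dz": 2,"ax": 0,"ay": 0,"az": 0},
    {"hand": 0,"dx": 0.1,"dy": 0,"dz": 2.6,"ax": 0,"ay": 0,"az": 0},
    {"hand": 0,"dx": 0,"dy": 0,"dz": 0,"ax": 0,"ay": 0,"az": 0},
  ],
)

```text
time_s: 3.95
position: [0.5682, -0.2289, 0.1356]
tool_rot: [[-0.976, 0.001, 0.217], [-0.217, -0.002, -0.976], [-0.001, -1.0, 0.002]]
ft_force: [-0.4, 1.0, 0.3]
grip_width: -0.0
```

Call:
jog_arm(
  rows=[
    {"hand": 0,"dx": 0,"dy": 0,"dz": 0,"ax": 0,"ay": 0,"az": 0},
    {"hand": 0,"dx": 0,"dy": 0,"dz": 0,"ax": 0,"ay": 0,"az": 0},
    {"hand": 0,"dx": 0,"dy": 0,"dz": 0,"ax": 0,"ay": 0,"az": 0},
    {"hand": 0,"dx": 0,"dy": 0,"dz": 0,"ax": 0,"ay": 0,"az": 0},
    {"hand": 0,"dx": 0,"dy": 0,"dz": 0,"ax": 0,"ay": 0,"az": 0},
  ],
)

```text
time_s: 4.37
position: [0.5677, -0.2247, 0.1354]
tool_rot: [[-0.976, -0.0, 0.22], [-0.22, 0.0, -0.976], [0.0, -1.0, -0.0]]
ft_force: [0.1, 1.0, -0.0]
grip_width: -0.0002
```

```bash
python3 st.py .568 -.225 .111
python3 - <<'E'
from h import *
im=imaging.get_image("side")[:,:,::-1]
cv2.imwrite(f"pics/side2.png",cv2.resize(im[90:240,210:350],None,fx=3.8,fy=3.8,interpolation=2))
E
```

```text
pos [ 0.5677 -0.2247  0.1354] jaw -77.31 F [ 0.1   1.03 -0.05] T [ 0.016 -0.044 -0.033] q6 44.6 tilt [-0.  0.] t 4.3667 w -0.00017184289496523561
tool move cm [-0.02  2.44  0.04]
```

View pics/side2.png

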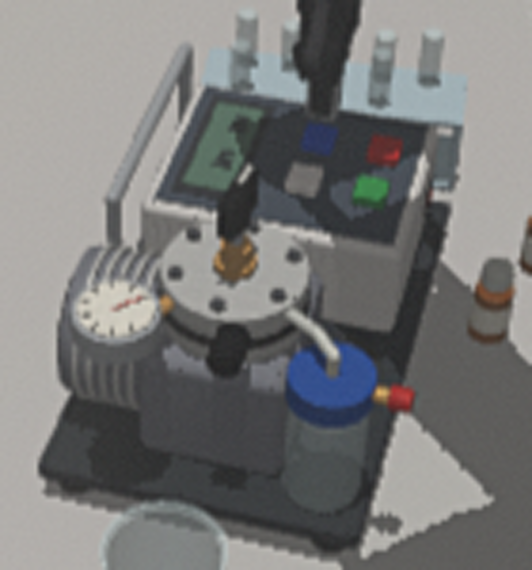

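The fingertip is above the blue key, at about (294,119) in full pixels, and all keys are up. Pressing blue.

Call:
jog_arm(
  rows=[
    {"hand": 0,"dx": 0,"dy": 1.4,"dz": 0,"ax": 0,"ay": 0,"az": 0},
    {"hand": 0,"dx": 0,"dy": 0.5,"dz": 0,"ax": 0,"ay": 0,"az": 0},
    {"hand": 0,"dx": 0,"dy": 0.3,"dz": 0,"ax": 0,"ay": 0,"az": 0},
    {"hand": 0,"dx": 0,"dy": 0.2,"dz": 0,"ax": 0,"ay": 0,"az": 0},
    {"hand": 0,"dx": 0,"dy": 0,"dz": 0,"ax": 0,"ay": 0,"az": 0},
  ],
)

```text
time_s: 4.83
position: [0.5675, -0.225, 0.1114]
tool_rot: [[-0.976, -0.001, 0.219], [-0.219, 0.001, -0.976], [0.001, -1.0, -0.001]]
ft_force: [-2.7, 1.9, 3.4]
grip_width: -0.0002
```

Call:
jog_arm(
  rows=[
    {"hand": 0,"dx": 0,"dy": 0.1,"dz": 0,"ax": 0,"ay": 0,"az": 0},
    {"hand": 0,"dx": 0,"dy": 0,"dz": 0,"ax": 0,"ay": 0,"az": 0},
    {"hand": 0,"dx": 0,"dy": 0,"dz": 0,"ax": 0,"ay": 0,"az": 0},
    {"hand": 0,"dx": 0,"dy": 0,"dz": 0,"ax": 0,"ay": 0,"az": 0},
    {"hand": 0,"dx": 0,"dy": 0,"dz": 0,"ax": 0,"ay": 0,"az": 0},
  ],
)

```text
time_s: 5.25
position: [0.5678, -0.2252, 0.1111]
tool_rot: [[-0.976, 0.0, 0.219], [-0.219, -0.0, -0.976], [-0.0, -1.0, 0.0]]
ft_force: [-1.7, 3.2, 5.0]
grip_width: 0.0002
```

Call:
jog_arm(
  rows=[
    {"hand": 0,"dx": 0,"dy": 0.05,"dz": 0,"ax": 0,"ay": 0,"az": 0},
    {"hand": 0,"dx": 0,"dy": 0,"dz": 0,"ax": 0,"ay": 0,"az": 0},
    {"hand": 0,"dx": 0,"dy": 0,"dz": 0,"ax": 0,"ay": 0,"az": 0},
    {"hand": 0,"dx": 0,"dy": 0,"dz": 0,"ax": 0,"ay": 0,"az": 0},
    {"hand": 0,"dx": 0,"dy": 0,"dz": 0,"ax": 0,"ay": 0,"az": 0},
  ],
)

```text
time_s: 5.67
position: [0.5678, -0.2252, 0.111]
tool_rot: [[-0.976, 0.001, 0.219], [-0.219, -0.0, -0.976], [-0.001, -1.0, 0.001]]
ft_force: [-2.9, 2.4, 9.0]
grip_width: -0.0001
```

Call:
jog_arm(
  rows=[
    {"hand": 0,"dx": 0,"dy": -1,"dz": 0,"ax": 0,"ay": 0,"az": 0},
    {"hand": 0,"dx": 0,"dy": -1.5,"dz": 0,"ax": 0,"ay": 0,"az": 0},
    {"hand": 0,"dx": 2.2,"dy": 0,"dz": -2.2,"ax": 0,"ay": 0,"az": 0},
    {"hand": 0,"dx": 2.2,"dy": 0,"dz": -2.3,"ax": 0,"ay": 0,"az": 0},
    {"hand": 0,"dx": 0,"dy": 0,"dz": 0,"ax": 0,"ay": 0,"az": 0},
  ],
)

```text
time_s: 6.08
position: [0.511, -0.188, 0.135]
tool_rot: [[-0.976, -0.004, 0.22], [-0.22, 0.002, -0.976], [0.003, -1.0, -0.003]]
ft_force: [1.1, 0.1, -0.3]
grip_width: 0.0002
```

Call:
jog_arm(
  rows=[
    {"hand": 0,"dx": 0,"dy": 0,"dz": 0,"ax": 0,"ay": 0,"az": 0},
    {"hand": 0,"dx": 0,"dy": 0,"dz": 0,"ax": 0,"ay": 0,"az": 0},
    {"hand": 0,"dx": 0,"dy": 0,"dz": 0,"ax": 0,"ay": 0,"az": 0},
    {"hand": 0,"dx": 0,"dy": 0,"dz": 0,"ax": 0,"ay": 0,"az": 0},
    {"hand": 0,"dx": 0,"dy": 0,"dz": 0,"ax": 0,"ay": 0,"az": 0},
  ],
)

```text
time_s: 6.5
position: [0.5155, -0.1915, 0.1347]
tool_rot: [[-0.976, 0.0, 0.219], [-0.219, -0.0, -0.976], [-0.0, -1.0, 0.0]]
ft_force: [-0.3, -0.3, 0.1]
grip_width: -0.0003
```

```bash
python3 st.py .514 -.189 .111
python3 - <<'E'
from h import *
im=imaging.get_image("side")[:,:,::-1]
cv2.imwrite(f"pics/side3.png",cv2.resize(im[90:240,210:350],None,fx=3.8,fy=3.8,interpolation=2))
E
```

```text
pos [ 0.5155 -0.1915  0.1347] jaw -77.36 F [-0.28 -0.27  0.12] T [ 0.013  0.029 -0.008] q6 44.6 tilt [ 0. -0.] t 6.5 w -0.00033183686606185825
tool move cm [ 0.09  2.37 -0.28]
```

View pics/side3.png

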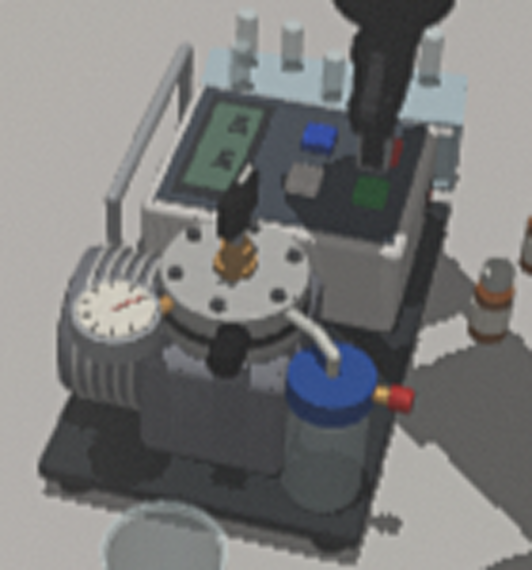

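The fingertip is above green, just left of red, at about (308,133) in full pixels.

Call:
jog_arm(
  rows=[
    {"hand": 0,"dx": 0.1,"dy": 0.7,"dz": -0.3,"ax": 0,"ay": 0,"az": 0},
    {"hand": 0,"dx": 0,"dy": 0.9,"dz": 0,"ax": 0,"ay": 0,"az": 0},
    {"hand": 0,"dx": 0,"dy": 0.5,"dz": 0,"ax": 0,"ay": 0,"az": 0},
    {"hand": 0,"dx": 0,"dy": 0.25,"dz": 0,"ax": 0,"ay": 0,"az": 0},
    {"hand": 0,"dx": 0,"dy": 0,"dz": 0,"ax": 0,"ay": 0,"az": 0},
  ],
)

```text
time_s: 6.97
position: [0.513, -0.188, 0.1112]
tool_rot: [[-0.976, -0.001, 0.219], [-0.219, 0.001, -0.976], [0.001, -1.0, -0.001]]
ft_force: [-1.7, 1.6, 3.4]
grip_width: -0.0
```

Call:
jog_arm(
  rows=[
    {"hand": 0,"dx": 0,"dy": 0.1,"dz": 0,"ax": 0,"ay": 0,"az": 0},
    {"hand": 0,"dx": 0,"dy": 0,"dz": 0,"ax": 0,"ay": 0,"az": 0},
    {"hand": 0,"dx": 0,"dy": 0,"dz": 0,"ax": 0,"ay": 0,"az": 0},
    {"hand": 0,"dx": 0,"dy": 0,"dz": 0,"ax": 0,"ay": 0,"az": 0},
    {"hand": 0,"dx": 0,"dy": 0,"dz": 0,"ax": 0,"ay": 0,"az": 0},
  ],
)

```text
time_s: 7.38
position: [0.5131, -0.188, 0.1109]
tool_rot: [[-0.976, -0.0, 0.219], [-0.219, 0.0, -0.976], [0.0, -1.0, -0.0]]
ft_force: [-2.4, 2.7, 9.8]
grip_width: -0.0004
```

Green bottomed at 9.8 N. Lifting straight up first, then turning the jaws to suit the knob.

Call:
jog_arm(
  rows=[
    {"hand": 0,"dx": 0,"dy": -2,"dz": 0,"ax": 0,"ay": 0,"az": 0},
    {"hand": 0,"dx": 0,"dy": -4,"dz": 0,"ax": 0,"ay": 0,"az": 0},
    {"hand": 0.6,"dx": 0,"dy": -4,"dz": 0,"ax": 0,"ay": -7,"az": 0},
    {"hand": 0.6,"dx": 0,"dy": -4,"dz": 0,"ax": 0,"ay": -7,"az": 0},
    {"hand": 0.6,"dx": 0,"dy": -2,"dz": 0,"ax": 0,"ay": -7,"az": 0},
  ],
)

```text
time_s: 7.8
position: [0.514, -0.1887, 0.2749]
tool_rot: [[-0.829, 0.005, 0.559], [-0.559, -0.003, -0.829], [-0.002, -1.0, 0.006]]
ft_force: [0.4, -0.1, 0.2]
grip_width: 0.0357
```

Call:
jog_arm(
  rows=[
    {"hand": 0.6,"dx": 0,"dy": 0,"dz": 0,"ax": 0,"ay": -7,"az": 0},
    {"hand": 0.6,"dx": 0,"dy": 0,"dz": 0,"ax": 0,"ay": -7,"az": 0},
    {"hand": 0.6,"dx": 0,"dy": 0,"dz": 0,"ax": 0,"ay": -7,"az": 0},
    {"hand": 0.6,"dx": 0,"dy": 0,"dz": 0,"ax": 0,"ay": -7,"az": 0},
    {"hand": 0.6,"dx": 0,"dy": 0,"dz": 0,"ax": 0,"ay": -7,"az": 0},
  ],
)

```text
time_s: 8.22
position: [0.5133, -0.1884, 0.2698]
tool_rot: [[-0.358, -0.001, 0.934], [-0.934, 0.0, -0.358], [-0.0, -1.0, -0.001]]
ft_force: [-0.1, -1.4, 0.0]
grip_width: 0.0516
```

Call:
jog_arm(
  rows=[
    {"hand": 0.6,"dx": 0,"dy": 0,"dz": 0,"ax": 0,"ay": -7,"az": 0},
    {"hand": 0.6,"dx": 0,"dy": 0,"dz": 0,"ax": 0,"ay": -7,"az": 0},
    {"hand": 0.6,"dx": 0,"dy": 0,"dz": 0,"ax": 0,"ay": -7,"az": 0},
    {"hand": 0.6,"dx": 0,"dy": 0,"dz": 0,"ax": 0,"ay": 0,"az": 0},
    {"hand": 0.6,"dx": 0,"dy": 0,"dz": 0,"ax": 0,"ay": 0,"az": 0},
  ],
)

```text
time_s: 8.63
position: [0.5133, -0.1884, 0.27]
tool_rot: [[-0.01, -0.0, 1.0], [-1.0, 0.0, -0.01], [-0.0, -1.0, -0.001]]
ft_force: [-0.4, 0.5, 0.3]
grip_width: 0.0512
```

```bash
python3 st.py .542 -.039 .25
```

```text
pos [ 0.5133 -0.1884  0.27  ] jaw -0.57 F [-0.42  0.47  0.27] T [-0.027  0.019  0.014] q6 -32.0 tilt [-0.  0.] t 8.6333 w 0.05121581063232008
tool move cm [-14.96   2.     2.73]
```

Call:
jog_arm(
  rows=[
    {"hand": 0.6,"dx": -3.7,"dy": 0,"dz": 0.7,"ax": 0,"ay": 0,"az": 0},
    {"hand": 0.6,"dx": -3.8,"dy": 0,"dz": 0.7,"ax": 0,"ay": 0,"az": 0},
    {"hand": 0.6,"dx": -3.8,"dy": 0,"dz": 0.7,"ax": 0,"ay": 0,"az": 0},
    {"hand": 0.6,"dx": -3.7,"dy": 0,"dz": 0.7,"ax": 0,"ay": -3.5,"az": 0},
    {"hand": 0.6,"dx": 0,"dy": 2,"dz": 0,"ax": 0,"ay": 0,"az": 0},
  ],
)

```text
time_s: 9.05
position: [0.5439, -0.0334, 0.2533]
tool_rot: [[0.059, 0.007, 0.998], [-0.998, -0.0, 0.059], [0.001, -1.0, 0.007]]
ft_force: [-0.3, -0.7, 0.1]
grip_width: 0.0512
```

Call:
jog_arm(
  rows=[
    {"hand": 0.6,"dx": 0,"dy": 0,"dz": 0,"ax": 0,"ay": 0,"az": 0},
    {"hand": 0.6,"dx": 0,"dy": 0,"dz": 0,"ax": 0,"ay": 0,"az": 0},
    {"hand": 0.6,"dx": 0,"dy": 0,"dz": 0,"ax": 0,"ay": 0,"az": 0},
    {"hand": 0.6,"dx": 0,"dy": 0,"dz": 0,"ax": 0,"ay": 0,"az": 0},
    {"hand": 0.6,"dx": 0,"dy": 0,"dz": 0,"ax": 0,"ay": 0,"az": 0},
  ],
)

```text
time_s: 9.47
position: [0.5424, -0.0395, 0.251]
tool_rot: [[0.053, 0.001, 0.999], [-0.999, -0.0, 0.053], [0.0, -1.0, 0.001]]
ft_force: [0.3, 0.4, -0.3]
grip_width: 0.0508
```

```bash
python3 st.py .542 -.039 .187
python3 - <<'E'
from h import *
im=imaging.get_image("side")[:,:,::-1]
cv2.imwrite(f"pics/side4.png",cv2.resize(im[90:240,210:350],None,fx=3.8,fy=3.8,interpolation=2))
im=imaging.get_image("top")[:,:,::-1]
cv2.imwrite(f"pics/top4.png",im)
E
```

```text
pos [ 0.5424 -0.0395  0.251 ] jaw 3.02 F [ 0.35  0.37 -0.33] T [-0.032 -0.031  0.014] q6 -19.7 tilt [ 0.001 -0.   ] t 9.4667 w 0.05081482788656106
tool move cm [-0.06  6.4  -0.04]
```

View pics/side4.png

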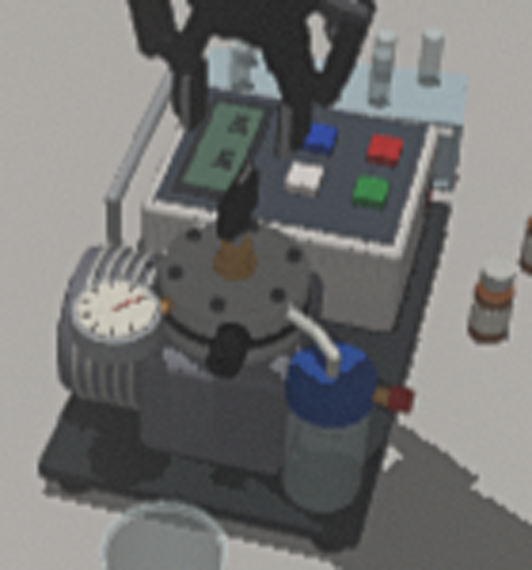

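View pics/top4.png

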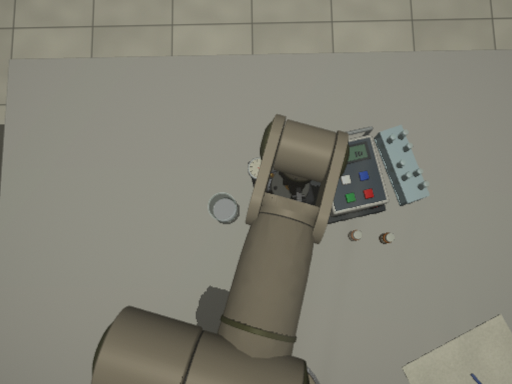

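In the side view the open fingers straddle the knob and all four keys are up. Descending.

Call:
jog_arm(
  rows=[
    {"hand": 0.6,"dx": 0,"dy": 1.5,"dz": 0,"ax": 0,"ay": 0,"az": 0},
    {"hand": 0.6,"dx": 0,"dy": 1.5,"dz": 0,"ax": 0,"ay": 0,"az": 0},
    {"hand": 0.6,"dx": 0,"dy": 1.5,"dz": 0,"ax": 0,"ay": 0,"az": 0},
    {"hand": 0.6,"dx": 0,"dy": 1.2,"dz": 0,"ax": 0,"ay": 0,"az": 0},
    {"hand": 0.6,"dx": 0,"dy": 0.6,"dz": 0,"ax": 0,"ay": 0,"az": 0},
  ],
)

```text
time_s: 9.98
position: [0.5418, -0.0387, 0.1861]
tool_rot: [[0.054, -0.002, 0.999], [-0.999, 0.001, 0.054], [-0.001, -1.0, -0.002]]
ft_force: [0.2, 0.2, -0.9]
grip_width: 0.0512
```

Call:
jog_arm(
  rows=[
    {"hand": 0.35,"dx": 0,"dy": 0,"dz": 0,"ax": 0,"ay": 0,"az": 0},
    {"hand": 0.35,"dx": 0,"dy": 0,"dz": 0,"ax": 0,"ay": 0,"az": 0},
    {"hand": 0.35,"dx": 0,"dy": 0,"dz": 0,"ax": 0,"ay": 0,"az": 0},
    {"hand": 0.35,"dx": 0,"dy": 0,"dz": 0,"ax": 0,"ay": 0,"az": 0},
    {"hand": 0.35,"dx": 0,"dy": 0,"dz": 0,"ax": 0,"ay": 0,"az": 0},
  ],
)

```text
time_s: 10.4
position: [0.5425, -0.0386, 0.188]
tool_rot: [[0.055, 0.001, 0.998], [-0.998, -0.0, 0.055], [0.0, -1.0, 0.001]]
ft_force: [0.2, -0.2, 0.9]
grip_width: 0.0298
```

```bash
python3 st.py .542 -.039 .187
python3 - <<'E'
from h import *
im=imaging.get_image("side")[:,:,::-1]
cv2.imwrite(f"pics/side5.png",cv2.resize(im[100:180,230:320],None,fx=7,fy=7,interpolation=2))
E
```

```text
pos [ 0.5425 -0.0386  0.188 ] jaw 3.14 F [ 0.23 -0.23  0.88] T [ 0.008 -0.013  0.023] q6 -19.7 tilt [ 0.001 -0.   ] t 10.4 w 0.029812123689759887
tool move cm [ 0.04  0.1  -0.05]
```

View pics/side5.png

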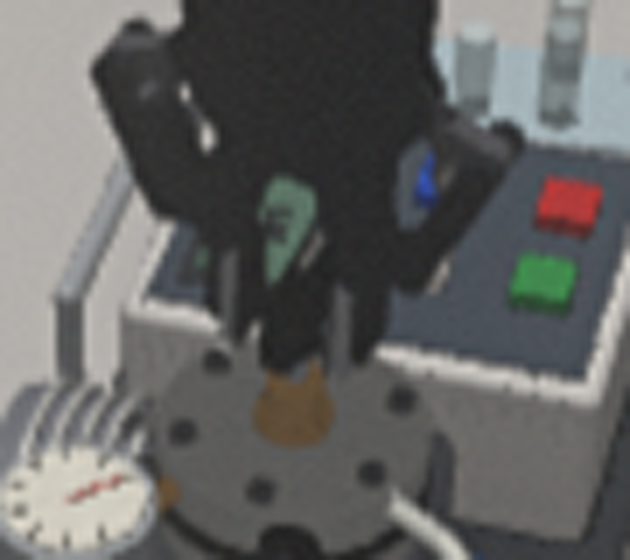

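The knob sits between the two pads with clearance on both sides. Closing.

Call:
jog_arm(
  rows=[
    {"hand": 0,"dx": 0,"dy": 0,"dz": 0,"ax": 0,"ay": 0,"az": 0},
    {"hand": 0,"dx": 0,"dy": 0,"dz": 0,"ax": 0,"ay": 0,"az": 0},
    {"hand": 0,"dx": 0,"dy": 0,"dz": 0,"ax": 0,"ay": 0,"az": 0},
    {"hand": 0,"dx": 0,"dy": 0,"dz": 0,"ax": 0,"ay": 0,"az": 0},
    {"hand": 0,"dx": 0,"dy": 0,"dz": 0,"ax": 0,"ay": 0,"az": 0},
  ],
  newtons=30,
)

```text
time_s: 10.87
position: [0.5425, -0.0385, 0.1876]
tool_rot: [[0.055, 0.001, 0.998], [-0.998, -0.0, 0.055], [0.0, -1.0, 0.001]]
ft_force: [1.4, 0.7, 3.5]
grip_width: 0.0113
```

Call:
jog_arm(
  rows=[
    {"hand": 0,"dx": 0,"dy": 0,"dz": 0,"ax": 0,"ay": 0,"az": 0},
    {"hand": 0,"dx": 0,"dy": 0,"dz": 0,"ax": 0,"ay": 0,"az": 0},
    {"hand": 0,"dx": 0,"dy": 0,"dz": 0,"ax": 0,"ay": 0,"az": 0},
    {"hand": 0,"dx": 0,"dy": 0,"dz": 0,"ax": 0,"ay": 0,"az": 0},
    {"hand": 0,"dx": 0,"dy": 0,"dz": 0,"ax": 0,"ay": 0,"az": 0},
  ],
)

```text
time_s: 11.28
position: [0.5425, -0.0386, 0.1876]
tool_rot: [[0.055, 0.001, 0.998], [-0.998, -0.0, 0.055], [0.0, -1.0, 0.001]]
ft_force: [2.5, -0.0, 5.2]
grip_width: 0.0117
```

```bash
python3 st.py
```

```text
pos [ 0.5425 -0.0386  0.1876] jaw 3.15 F [ 2.45 -0.04  5.23] T [ 0.178 -0.421  0.038] q6 -19.7 tilt [ 0.001 -0.   ] t 11.2833 w 0.011740032033921394
```

Call:
jog_arm(
  rows=[
    {"hand": 0,"dx": 0,"dy": 0,"dz": 0,"ax": 0,"ay": 4,"az": 0},
    {"hand": 0,"dx": 0,"dy": 0,"dz": 0,"ax": 0,"ay": 4,"az": 0},
    {"hand": 0,"dx": 0,"dy": 0,"dz": 0,"ax": 0,"ay": 4,"az": 0},
    {"hand": 0,"dx": 0,"dy": 0,"dz": 0,"ax": 0,"ay": 4,"az": 0},
    {"hand": 0,"dx": 0,"dy": 0,"dz": 0,"ax": 0,"ay": 4,"az": 0},
  ],
)

```text
time_s: 11.7
position: [0.5431, -0.0386, 0.1877]
tool_rot: [[-0.293, 0.002, 0.956], [-0.956, -0.0, -0.293], [-0.0, -1.0, 0.002]]
ft_force: [5.8, 0.5, 4.2]
grip_width: 0.0115
```

```bash
python3 st.py
python3 - <<'E'
from h import *
im=imaging.get_image("side")[:,:,::-1]
cv2.imwrite(f"pics/side6.png",cv2.resize(im[100:180,230:320],None,fx=7,fy=7,interpolation=2))
E
```

```text
pos [ 0.5431 -0.0386  0.1877] jaw -17.05 F [5.84 0.46 4.2 ] T [ 0.099 -0.932  0.018] q6 0.5 tilt [ 0.002 -0.   ] t 11.7 w 0.011478259527460882
```

View pics/side6.png

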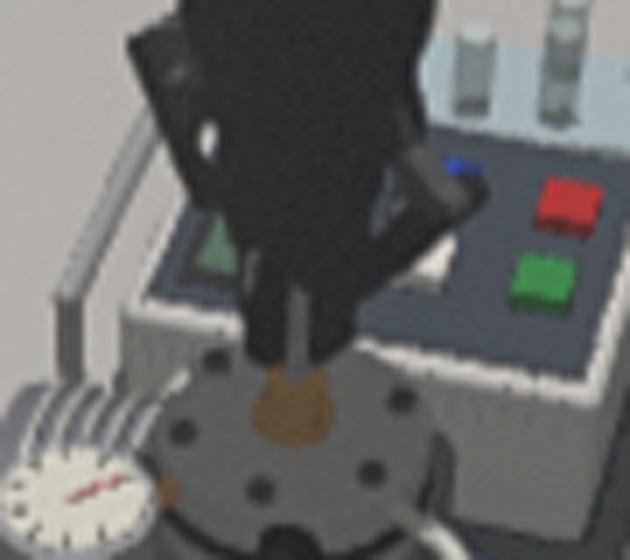

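The jaws still pinch the knob and turned with it. Continuing clockwise.

Call:
jog_arm(
  rows=[
    {"hand": 0,"dx": 0,"dy": 0,"dz": 0.04,"ax": 0,"ay": 4,"az": 0},
    {"hand": 0,"dx": 0,"dy": 0,"dz": 0,"ax": 0,"ay": 4,"az": 0},
    {"hand": 0,"dx": 0,"dy": 0,"dz": 0,"ax": 0,"ay": 4,"az": 0},
    {"hand": 0,"dx": 0,"dy": 0,"dz": 0,"ax": 0,"ay": 4,"az": 0},
    {"hand": 0,"dx": 0,"dy": 0,"dz": 0,"ax": 0,"ay": 4,"az": 0},
  ],
)

```text
time_s: 12.17
position: [0.5436, -0.0389, 0.1877]
tool_rot: [[-0.603, 0.003, 0.798], [-0.798, -0.001, -0.603], [-0.001, -1.0, 0.003]]
ft_force: [6.7, 0.2, 3.2]
grip_width: 0.0117
```

```bash
python3 st.py
```

```text
pos [ 0.5436 -0.0389  0.1877] jaw -37.05 F [6.75 0.23 3.23] T [-0.044 -1.042  0.033] q6 20.5 tilt [ 0.003 -0.001] t 12.1667 w 0.011664343712655612
```

Call:
jog_arm(
  rows=[
    {"hand": 0,"dx": 0,"dy": 0,"dz": 0,"ax": 0,"ay": 4,"az": 0},
    {"hand": 0,"dx": 0,"dy": 0,"dz": 0,"ax": 0,"ay": 4,"az": 0},
    {"hand": 0,"dx": 0,"dy": 0,"dz": 0,"ax": 0,"ay": 4,"az": 0},
    {"hand": 0,"dx": 0,"dy": 0,"dz": 0,"ax": 0,"ay": 4,"az": 0},
    {"hand": 0,"dx": 0,"dy": 0,"dz": 0,"ax": 0,"ay": 4,"az": 0},
  ],
)

```text
time_s: 12.58
position: [0.544, -0.0393, 0.1877]
tool_rot: [[-0.839, 0.004, 0.544], [-0.544, -0.001, -0.839], [-0.002, -1.0, 0.003]]
ft_force: [8.5, -1.5, 2.4]
grip_width: 0.0117
```

```bash
python3 st.py
```

```text
pos [ 0.544  -0.0393  0.1877] jaw -57.06 F [ 8.46 -1.5   2.42] T [-0.373 -1.312  0.037] q6 40.5 tilt [ 0.004 -0.001] t 12.5833 w 0.011698313645386394
```

Call:
jog_arm(
  rows=[
    {"hand": 0,"dx": -0.06,"dy": 0,"dz": 0.04,"ax": 0,"ay": 3,"az": 0},
    {"hand": 0,"dx": 0,"dy": 0,"dz": 0,"ax": 0,"ay": 3,"az": 0},
    {"hand": 0,"dx": 0,"dy": 0,"dz": 0,"ax": 0,"ay": 3,"az": 0},
    {"hand": 0,"dx": 0,"dy": 0,"dz": 0,"ax": 0,"ay": 2,"az": 0},
    {"hand": 0,"dx": 0,"dy": 0,"dz": 0,"ax": 0,"ay": 1,"az": 0},
  ],
)

```text
time_s: 13.0
position: [0.5443, -0.0396, 0.1877]
tool_rot: [[-0.933, 0.003, 0.359], [-0.359, -0.002, -0.933], [-0.002, -1.0, 0.003]]
ft_force: [5.2, -3.1, 3.3]
grip_width: 0.0114
```

```bash
python3 st.py
```

```text
pos [ 0.5443 -0.0396  0.1877] jaw -68.98 F [ 5.2  -3.12  3.32] T [-0.599 -0.915  0.037] q6 52.4 tilt [ 0.003 -0.002] t 13.0 w 0.011384101232193876
```

Call:
jog_arm(
  rows=[
    {"hand": 0,"dx": 0,"dy": 0,"dz": 0,"ax": 0,"ay": 0.5,"az": 0},
    {"hand": 0,"dx": 0,"dy": 0,"dz": 0,"ax": 0,"ay": 0.5,"az": 0},
    {"hand": 0,"dx": 0,"dy": 0,"dz": 0,"ax": 0,"ay": 0.5,"az": 0},
    {"hand": 0,"dx": 0,"dy": 0,"dz": 0,"ax": 0,"ay": 0.5,"az": 0},
    {"hand": 0,"dx": 0,"dy": 0,"dz": 0,"ax": 0,"ay": 0,"az": 0},
  ],
)

```text
time_s: 13.42
position: [0.5443, -0.0397, 0.1877]
tool_rot: [[-0.945, 0.003, 0.327], [-0.327, -0.002, -0.945], [-0.002, -1.0, 0.003]]
ft_force: [5.3, -4.8, 3.3]
grip_width: 0.0118
```

```bash
python3 st.py
```

```text
pos [ 0.5443 -0.0397  0.1877] jaw -70.91 F [ 5.29 -4.83  3.3 ] T [-0.624 -0.849  0.059] q6 54.4 tilt [ 0.003 -0.002] t 13.4167 w 0.011808827204034483
```

Call:
jog_arm(
  rows=[
    {"hand": 0,"dx": -0.03,"dy": 0,"dz": 0.05,"ax": 0,"ay": 0.5,"az": 0},
    {"hand": 0,"dx": 0,"dy": 0,"dz": 0,"ax": 0,"ay": 0.5,"az": 0},
    {"hand": 0,"dx": 0,"dy": 0,"dz": 0,"ax": 0,"ay": 0.5,"az": 0},
    {"hand": 0,"dx": 0,"dy": 0,"dz": 0,"ax": 0,"ay": 0.5,"az": 0},
    {"hand": 0,"dx": 0,"dy": 0,"dz": 0,"ax": 0,"ay": 0,"az": 0},
  ],
)

```text
time_s: 13.83
position: [0.5443, -0.0397, 0.1876]
tool_rot: [[-0.956, 0.002, 0.294], [-0.294, -0.002, -0.956], [-0.001, -1.0, 0.002]]
ft_force: [4.4, -2.9, 5.1]
grip_width: 0.0117
```

```bash
python3 st.py
```

```text
pos [ 0.5443 -0.0397  0.1876] jaw -72.91 F [ 4.4  -2.92  5.11] T [-0.595 -0.707  0.008] q6 56.3 tilt [ 0.002 -0.002] t 13.8333 w 0.01166536730719803
```

Call:
jog_arm(
  rows=[
    {"hand": 0,"dx": 0,"dy": 0,"dz": 0,"ax": 0,"ay": 0.5,"az": 0},
    {"hand": 0,"dx": 0,"dy": 0,"dz": 0,"ax": 0,"ay": 0.5,"az": 0},
    {"hand": 0,"dx": 0,"dy": 0,"dz": 0,"ax": 0,"ay": 0,"az": 0},
    {"hand": 0,"dx": 0,"dy": 0,"dz": 0,"ax": 0,"ay": 0,"az": 0},
    {"hand": 0,"dx": 0,"dy": 0,"dz": 0,"ax": 0,"ay": 0,"az": 0},
  ],
)

```text
time_s: 14.25
position: [0.5443, -0.0397, 0.1876]
tool_rot: [[-0.961, 0.002, 0.277], [-0.277, -0.002, -0.961], [-0.001, -1.0, 0.002]]
ft_force: [5.1, -3.8, 4.4]
grip_width: 0.0118
```

```bash
python3 st.py
```

```text
pos [ 0.5443 -0.0397  0.1876] jaw -73.89 F [ 5.09 -3.79  4.39] T [-0.594 -0.716  0.022] q6 57.3 tilt [ 0.002 -0.002] t 14.25 w 0.01178514041559652
```

```bash
cat > tq.py <<'E'
from h import *
a=[];b=[]
for i in range(6):
    s=status.observe();a.append(s["wrist_torque"][2]);b.append(s["joint_efforts"][5]);imaging.get_image("side")
print("Tz",np.round(a,3),"mean",np.mean(a).round(4),"J6",np.round(b,3),np.mean(b).round(4))
E
python3 tq.py; python3 st.py
```

```text
Tz [ 0.022  0.03  -0.05   0.046  0.01  -0.003] mean 0.0092 J6 [0.005 0.004 0.004 0.004 0.004 0.004] 0.0045
pos [ 0.5444 -0.0398  0.1876] jaw -73.9 F [ 4.42 -4.19  4.31] T [-0.578 -0.716 -0.006] q6 57.3 tilt [ 0.002 -0.002] t 14.55 w 0.011702110888486592
```

Call:
jog_arm(
  rows=[
    {"hand": 0,"dx": 0,"dy": 0,"dz": 0,"ax": 0,"ay": 0.5,"az": 0},
    {"hand": 0,"dx": 0,"dy": 0,"dz": 0,"ax": 0,"ay": 0.5,"az": 0},
    {"hand": 0,"dx": 0,"dy": 0,"dz": 0,"ax": 0,"ay": 0.5,"az": 0},
    {"hand": 0,"dx": 0,"dy": 0,"dz": 0,"ax": 0,"ay": 0.5,"az": 0},
    {"hand": 0,"dx": 0,"dy": 0,"dz": 0,"ax": 0,"ay": 0,"az": 0},
  ],
)

```text
time_s: 14.97
position: [0.5444, -0.0398, 0.1877]
tool_rot: [[-0.97, 0.002, 0.243], [-0.243, -0.002, -0.97], [-0.001, -1.0, 0.002]]
ft_force: [4.8, -3.9, 4.2]
grip_width: 0.0116
```

```bash
python3 tq.py; python3 st.py
```

```text
Tz [ 0.055  0.008  0.028  0.032 -0.009 -0.031] mean 0.0138 J6 [ 0.11   0.04   0.007 -0.001 -0.002 -0.003] 0.0252
pos [ 0.5444 -0.0398  0.1877] jaw -75.89 F [ 5.61 -4.69  3.99] T [-0.655 -0.713 -0.009] q6 59.3 tilt [ 0.002 -0.002] t 15.2667 w 0.011381948242195657
```

J6 effort is much quieter than the wrist torque, and it settles to about 0, so the screw isn't at its seat yet.

Call:
jog_arm(
  rows=[
    {"hand": 0,"dx": 0,"dy": 0,"dz": 0,"ax": 0,"ay": 0.5,"az": 0},
    {"hand": 0,"dx": 0,"dy": 0,"dz": 0,"ax": 0,"ay": 0.5,"az": 0},
    {"hand": 0,"dx": 0,"dy": 0,"dz": 0,"ax": 0,"ay": 0.5,"az": 0},
    {"hand": 0,"dx": 0,"dy": 0,"dz": 0,"ax": 0,"ay": 0,"az": 0},
    {"hand": 0,"dx": 0,"dy": 0,"dz": 0,"ax": 0,"ay": 0,"az": 0},
  ],
)

```text
time_s: 15.68
position: [0.5444, -0.0399, 0.1877]
tool_rot: [[-0.976, 0.002, 0.218], [-0.218, -0.002, -0.976], [-0.001, -1.0, 0.002]]
ft_force: [4.6, -4.0, 3.4]
grip_width: 0.0118
```

```bash
python3 tq.py; python3 st.py
```

```text
Tz [ 0.014 -0.005 -0.021  0.008  0.03  -0.032] mean -0.0008 J6 [ 0.013 -0.    -0.003 -0.004 -0.004 -0.004] -0.0004
pos [ 0.5444 -0.0399  0.1877] jaw -77.4 F [ 4.72 -4.58  3.89] T [-0.741 -0.746  0.017] q6 60.8 tilt [ 0.002 -0.002] t 15.9833 w 0.01206393087281417
```

Call:
jog_arm(
  rows=[
    {"hand": 0,"dx": 0,"dy": 0,"dz": 0,"ax": 0,"ay": 0.5,"az": 0},
    {"hand": 0,"dx": 0,"dy": 0,"dz": 0,"ax": 0,"ay": 0.5,"az": 0},
    {"hand": 0,"dx": 0,"dy": 0,"dz": 0,"ax": 0,"ay": 0.5,"az": 0},
    {"hand": 0,"dx": 0,"dy": 0,"dz": 0,"ax": 0,"ay": 0,"az": 0},
    {"hand": 0,"dx": 0,"dy": 0,"dz": 0,"ax": 0,"ay": 0,"az": 0},
  ],
)

```text
time_s: 16.4
position: [0.5444, -0.0399, 0.1877]
tool_rot: [[-0.981, 0.002, 0.193], [-0.193, -0.002, -0.981], [-0.001, -1.0, 0.002]]
ft_force: [4.3, -4.8, 4.9]
grip_width: 0.0112
```

```bash
python3 tq.py; python3 st.py
```

```text
Tz [0.15  0.122 0.102 0.11  0.103 0.104] mean 0.1152 J6 [0.123 0.109 0.107 0.106 0.106 0.106] 0.1096
pos [ 0.5444 -0.0399  0.1877] jaw -78.88 F [ 4.45 -4.04  3.73] T [-0.762 -0.673  0.15 ] q6 62.3 tilt [ 0.002 -0.002] t 16.7 w 0.011875912746580465
```

Torque rose sharply to 0.107 N m at jaw −78.9°, so the screw is seated. I'll back off in small steps to pin down the zero.

Call:
jog_arm(
  rows=[
    {"hand": 0,"dx": 0,"dy": 0,"dz": 0,"ax": 0,"ay": -0.5,"az": 0},
    {"hand": 0,"dx": 0,"dy": 0,"dz": 0,"ax": 0,"ay": 0,"az": 0},
    {"hand": 0,"dx": 0,"dy": 0,"dz": 0,"ax": 0,"ay": 0,"az": 0},
    {"hand": 0,"dx": 0,"dy": 0,"dz": 0,"ax": 0,"ay": 0,"az": 0},
    {"hand": 0,"dx": 0,"dy": 0,"dz": 0,"ax": 0,"ay": 0,"az": 0},
  ],
)

```text
time_s: 17.12
position: [0.5444, -0.0399, 0.1876]
tool_rot: [[-0.98, 0.002, 0.201], [-0.201, -0.002, -0.98], [-0.001, -1.0, 0.002]]
ft_force: [4.8, -4.7, 5.0]
grip_width: 0.0116
```

```bash
python3 tq.py; python3 st.py
```

```text
Tz [ 0.043  0.005  0.053 -0.003  0.012  0.051] mean 0.0268 J6 [0.04 0.04 0.04 0.04 0.04 0.04] 0.0402
pos [ 0.5444 -0.0399  0.1877] jaw -78.39 F [ 4.44 -5.33  3.44] T [-0.767 -0.68  -0.029] q6 61.8 tilt [ 0.002 -0.002] t 17.4167 w 0.011681120700098094
```

Call:
jog_arm(
  rows=[
    {"hand": 0,"dx": 0,"dy": 0,"dz": 0,"ax": 0,"ay": -0.5,"az": 0},
    {"hand": 0,"dx": 0,"dy": 0,"dz": 0,"ax": 0,"ay": 0,"az": 0},
    {"hand": 0,"dx": 0,"dy": 0,"dz": 0,"ax": 0,"ay": 0,"az": 0},
    {"hand": 0,"dx": 0,"dy": 0,"dz": 0,"ax": 0,"ay": 0,"az": 0},
    {"hand": 0,"dx": 0,"dy": 0,"dz": 0,"ax": 0,"ay": 0,"az": 0},
  ],
)

```text
time_s: 17.83
position: [0.5444, -0.0399, 0.1877]
tool_rot: [[-0.978, 0.002, 0.21], [-0.21, -0.002, -0.978], [-0.001, -1.0, 0.002]]
ft_force: [4.3, -4.5, 4.3]
grip_width: 0.0115
```

```bash
python3 tq.py; python3 st.py
```

```text
Tz [ 0.038 -0.001  0.029  0.052  0.032  0.065] mean 0.0358 J6 [0.022 0.022 0.022 0.022 0.022 0.022] 0.0222
pos [ 0.5444 -0.0399  0.1876] jaw -77.89 F [ 4.59 -4.66  4.72] T [-0.695 -0.766  0.015] q6 61.3 tilt [ 0.002 -0.002] t 18.1333 w 0.011484511071760305
```

Unloading falls by 0.0175 N m per 0.5°, which matches the stated seat stiffness. That puts zero at jaw ≈ −76.5°, with a maximum overtravel of about 0.04 rad. The quarter-turn target is jaw ≈ +13.4°.

Call:
jog_arm(
  rows=[
    {"hand": 0,"dx": 0,"dy": 0,"dz": 0,"ax": 0,"ay": -5,"az": 0},
    {"hand": 0,"dx": 0,"dy": 0,"dz": 0,"ax": 0,"ay": -5,"az": 0},
    {"hand": 0,"dx": 0,"dy": 0,"dz": 0,"ax": 0,"ay": -5,"az": 0},
    {"hand": 0,"dx": 0,"dy": 0,"dz": 0,"ax": 0,"ay": -5,"az": 0},
    {"hand": 0,"dx": 0,"dy": 0,"dz": 0,"ax": 0,"ay": -5,"az": 0},
  ],
)

```text
time_s: 18.55
position: [0.5441, -0.0392, 0.1876]
tool_rot: [[-0.795, 0.001, 0.607], [-0.607, -0.0, -0.795], [-0.001, -1.0, 0.001]]
ft_force: [3.1, -1.7, 5.1]
grip_width: 0.0114
```

```bash
python3 st.py
```

```text
pos [ 0.5441 -0.0392  0.1876] jaw -52.64 F [ 3.06 -1.73  5.1 ] T [-0.198 -0.464 -0.053] q6 36.1 tilt [ 0.001 -0.   ] t 18.55 w 0.011440018289390029
```

Call:
jog_arm(
  rows=[
    {"hand": 0,"dx": 0,"dy": 0,"dz": 0,"ax": 0,"ay": -5,"az": 0},
    {"hand": 0,"dx": 0,"dy": 0,"dz": 0,"ax": 0,"ay": -5,"az": 0},
    {"hand": 0,"dx": 0,"dy": 0,"dz": 0,"ax": 0,"ay": -5,"az": 0},
    {"hand": 0,"dx": 0,"dy": 0,"dz": 0,"ax": 0,"ay": -5,"az": 0},
    {"hand": 0,"dx": 0,"dy": 0,"dz": 0,"ax": 0,"ay": -5,"az": 0},
  ],
)

```text
time_s: 18.97
position: [0.5435, -0.0387, 0.1876]
tool_rot: [[-0.464, -0.0, 0.886], [-0.886, 0.0, -0.464], [-0.0, -1.0, -0.0]]
ft_force: [0.3, 0.4, 6.9]
grip_width: 0.0117
```

```bash
python3 st.py
```

```text
pos [ 0.5435 -0.0387  0.1876] jaw -27.62 F [0.29 0.41 6.88] T [ 0.1   -0.045 -0.054] q6 11.1 tilt [-0.  0.] t 18.9667 w 0.011699331457540534
```

Call:
jog_arm(
  rows=[
    {"hand": 0,"dx": 0,"dy": 0,"dz": 0,"ax": 0,"ay": -5,"az": 0},
    {"hand": 0,"dx": 0,"dy": 0,"dz": 0,"ax": 0,"ay": -5,"az": 0},
    {"hand": 0,"dx": 0,"dy": 0,"dz": 0,"ax": 0,"ay": -5,"az": 0},
    {"hand": 0,"dx": 0,"dy": 0,"dz": 0,"ax": 0,"ay": -5,"az": 0},
    {"hand": 0,"dx": 0,"dy": 0,"dz": 0,"ax": 0,"ay": -5,"az": 0},
  ],
)

```text
time_s: 19.38
position: [0.5428, -0.0386, 0.1876]
tool_rot: [[-0.046, -0.002, 0.999], [-0.999, 0.001, -0.046], [-0.001, -1.0, -0.002]]
ft_force: [-3.3, 0.3, 9.2]
grip_width: 0.0115
```

Call:
jog_arm(
  rows=[
    {"hand": 0,"dx": 0,"dy": 0,"dz": -0.04,"ax": 0,"ay": -5,"az": 0},
    {"hand": 0,"dx": 0,"dy": 0,"dz": 0,"ax": 0,"ay": -5,"az": 0},
    {"hand": 0,"dx": 0,"dy": 0,"dz": 0,"ax": 0,"ay": -4,"az": 0},
    {"hand": 0,"dx": 0,"dy": 0,"dz": 0,"ax": 0,"ay": -2,"az": 0},
    {"hand": 0,"dx": 0,"dy": 0,"dz": 0,"ax": 0,"ay": 0,"az": 0},
  ],
)

```text
time_s: 19.8
position: [0.5423, -0.0386, 0.1876]
tool_rot: [[0.229, -0.002, 0.973], [-0.973, 0.001, 0.229], [-0.001, -1.0, -0.002]]
ft_force: [-3.5, 1.3, 8.5]
grip_width: 0.0118
```

```bash
python3 tq.py;python3 st.py
python3 - <<'E'
from h import *
im=imaging.get_image("side")[:,:,::-1]
cv2.imwrite(f"pics/side7.png",cv2.resize(im[90:240,210:350],None,fx=4,fy=4,interpolation=2))
E
```

```text
Tz [0.008 0.034 0.047 0.014 0.036 0.08 ] mean 0.0363 J6 [-0.507 -0.159 -0.013  0.024  0.032  0.034] -0.0981
pos [ 0.5423 -0.0386  0.1876] jaw 13.14 F [-3.76  1.36  7.98] T [0.161 0.472 0.025] q6 -29.7 tilt [-0.002  0.001] t 20.1 w 0.011572142813157242
```

View pics/side7.png

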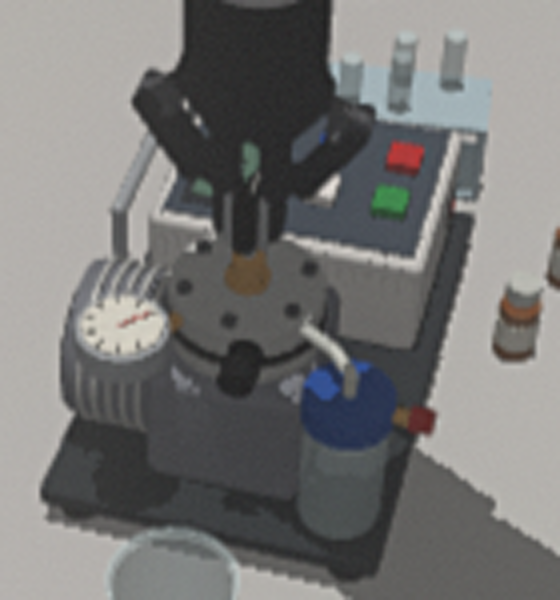

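Call:
jog_arm(
  rows=[
    {"hand": 0,"dx": 0,"dy": 0,"dz": 0,"ax": 0,"ay": -0.3,"az": 0},
    {"hand": 0,"dx": 0,"dy": 0,"dz": 0,"ax": 0,"ay": 0,"az": 0},
    {"hand": 0,"dx": 0,"dy": 0,"dz": 0,"ax": 0,"ay": 0,"az": 0},
    {"hand": 0,"dx": 0,"dy": 0,"dz": 0,"ax": 0,"ay": 0,"az": 0},
    {"hand": 0,"dx": 0,"dy": 0,"dz": 0,"ax": 0,"ay": 0,"az": 0},
  ],
)

```text
time_s: 20.57
position: [0.5423, -0.0386, 0.1876]
tool_rot: [[0.232, -0.002, 0.973], [-0.973, 0.001, 0.232], [-0.001, -1.0, -0.002]]
ft_force: [-3.0, 0.0, 8.0]
grip_width: 0.0114
```

```bash
python3 st.py
python3 - <<'E'
from h import *
im=imaging.get_image("top")[:,:,::-1]
cv2.imwrite("pics/top8.png",im)
E
```

```text
pos [ 0.5423 -0.0386  0.1876] jaw 13.44 F [-2.96  0.01  8.04] T [ 0.115  0.518 -0.026] q6 -30.0 tilt [-0.002  0.001] t 20.5667 w 0.011429920111332429
```

View pics/top8.png

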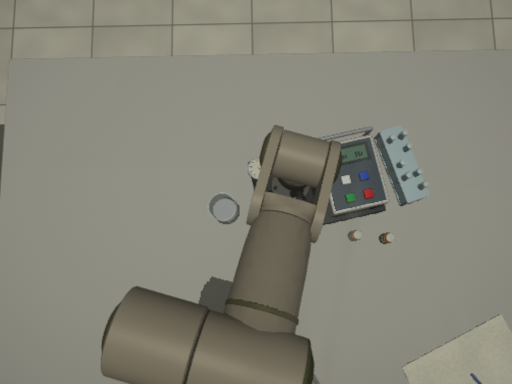

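The glassware is where it started: beaker at (224,208), vials at (355,236) and (387,238), rack at (403,165). The knob is still held. Handing in.

```bash
python3 -c "
from rig import job
print(job.close_job())"
```

```text
the job is handed in; nothing more can be done
None
```

I did the whole job as asked and handed it in at about 20.6 s, with the knob still pinched in the gripper.

- **Keys:** I pressed white, then blue, then green, one at a time. Each bottomed at 9–10 N with the fingertip at z 0.111 m. I lifted well clear between presses and never touched red.
- **Seating the knob:** I turned it clockwise until it seated. Torque peaked at about 0.11 N m, about 0.04 rad past first contact. Backing off showed the stated seat stiffness, which puts zero at a jaw angle of about −76.5°, give or take 0.5°.
- **Opening the knob:** I then opened it to a jaw angle of +13.4°, about 90° from the seat. The grip is 30 N and the finger opening reads 11.4 mm on the 12 mm bar.
- **Last checks:** The final top picture shows the beaker, vials and rack at their starting pixels. The wrist still reads about 3 N sideways and 8 N vertically from the pinch.
- **Disagreements:** The pump's yaw in the first picture put the seat near −79°, about 2.5° from the torque estimate; I used the torque value. The two cameras differed by about 3 mm on the keys, so I used roughly the average.
- **Not confirmed:** The gripper hides the index line, so I could not check the final knob angle by camera.

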